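Shut the dust flap of the extraction hood with the hook pole

ROBOT

A 7-joint arm with a two-finger parallel gripper is mounted at the origin on the work surface. World frame = base frame: x ahead of the robot, y to its left, z up, the work surface at z = 0. Lengths are in m, angles in rad, forces in N, time in s.
With the tool pointing down it reaches from about 0.4 to 0.85 m from the base axis. Payload 10.4 kg.
Tool frame: the origin (TCP) lies midway between the tips of the shut fingers; the grasp point (between the pads) lies 19 mm behind it (r.grasp_offset is the distance from the TCP to the grasp point, in m); x points along the fingers, y is the direction in which the jaws open and shut, and the axes are right-handed (so a half turn about x gives the same grasp; the last joint's range is limited). The gripper opens to 87 mm and grips with 3 to 60 N. Pads are 19 mm wide; open, the fingers measure 117 mm over their backs; the gripper's body (75 mm by 190 mm) begins 51 mm behind the grasp point.
Start: joints at [1.159, 0.332, -0.065, 1.46, 0.022, 1.35, -0.088], TCP at [0.237, -0.578, 0.223] pointing down, gripper open.
Joint ranges: [-2.6, 2.6], [-0.5, 2.12], [-1.47, 1.34], [0.16, 2.42], [-1.27, 4.41], [0.06, 2.06], [-2.6, 2.6]. Speed limits (rad/s): [2.22, 2.22, 2.79, 2.79, 3.14, 3.14, 3.14].

INTERFACE

Orientations are given as a unit quaternion [x, y, z, w].
In Python, from bench import r, vision, close_job gives the robot as it stands. The module is installed in compiled form; this text tells all that it offers.
- The arm moves only by the shell command python3 -m pendant 'ROWS' [OPENING] [FORCE]. ROWS is text: rows parted by semicolons, each of 6 numbers parted by spaces: the shift along the tool's x, y, z in units of 0.25 m (1.0 is 0.25 m), then the turn, a rotation vector about the tool's x, y, z in units of 1.5 rad (1.0 is 1.5 rad). A call has 1 to 8 rows; each row is the pose to reach, as a shift and turn from the pose commanded when the call began, along the tool's axes at that moment; what a row does not reach only later rows make up. A row lasts 1/10 s, in which the tool goes at most 50 mm and 8.59 degrees, less where a joint would pass 70% of its speed; a pose out of reach is approached as far as the arm can. A call with a number of a shift or a turn outside -1 to 1 is refused whole. A call with a gripper value outside its range is refused whole. OPENING is the gripper command: -1 is shut, 1 is fully open, values between are in proportion, set as the call begins (- or left out, the last holds). The fingers move at their own pace and stop on an object; FORCE is the grip in N (left out, the last holds). Time passes only in rows, so rows that repeat a pose let the fingers close. It gives the time, the measured TCP pose, the force and the opening at its end, in the units of the state.
- r.read_state(): the state, without advancing time (a new reading comes with each control period).
- vision.camera(name): name is "scene" or "top"; returns (picture, depth): 480x640x3 uint8, blue, green, red; 480x640 float32, m along the optical axis (not along the pixel's ray), 0 where there is no reading.
- vision.get_calibration(name): a dict with "camera_matrix" (3x3 intrinsics, pixels), "rvec" (rotation vector, rad) and "tvec" (3), from world to camera coordinates, as OpenCV has them. Camera axes: x right, y down, z forward; pixel columns grow to the right and rows downward; lengths in m; the calibration is good to about 2 mm. A picture is of the moment at which its call begins. get_calibration takes no time and is no camera call.
- close_job(): hands the job in, once; it reports no verdict.
The state is a dict: "time": time; "joint_positions": joint angles; "joint_vel": joint speeds; "joint_torque": joint torques, N m; "ee_pos": TCP position; "eef_rot": TCP orientation; "ft_force": force on the tool from outside, world axes, zero at the start; "torque": the same for the moment, N m; "width": finger opening in m.
Only numpy, scipy, OpenCV 4.12 (cv2) and the standard library are available. Lean on these libraries where they do the work, as an engineer would, in place of code of your own. Each camera call takes 0.05 s, during which the arm holds its last target. There are 200 camera calls.

TASK

Take the hook pole from its wooden rest, put its side prong through the ring eye on top of the extraction hood's tipped-back front flap, and pull the flap up until it snaps fully home into its catches. Pull gently: stop as soon as it is home, since a hard tug (some 30 N) bends the eye; touch the hood and its flap only with the pole. Then unhook, lay the pole back in its rest as you found it, let go, and leave the other things on the bench alone.

Things in the scene. Friction and masses are not known exactly. Their poses are not given: they have to be found in the camera images.
- pole_grip (a point): Middle of the handle of the loose hook pole (180 g): a square aluminium bar 12 mm thick, from x = -127 to +173 mm, with a black square sleeve 20 x 20 mm, 110 mm long. Grasp here (near its centre of mass; 46 mm above the bench, pole level). Axes: x along the pole to its hooked end, z up, y to the left, the side of the prong.
- pole_prong (a point): Middle of the pole's prong: a round steel pin 7 mm in diameter that stands out square to the bar, level, towards the pole's +y, at x = +170 mm from pole_grip. It leaves the bar's side at y = +6 mm and ends at y = +43 mm; this point is at y = +24 mm. Axes as pole_grip.
- rest: Fixed wooden rest of the pole: board 220 x 70 mm, two saddles at x = -85 and +85 mm with notches 20 mm wide, flared above; notch floor 40 mm, lips 71 mm above the bench. The bar lies in the notches, the sleeve between them, pole_grip at about x = 0, y = 0, z = 46 mm. Origin: middle of the underside, on the bench; x along the notches to the hooked end, z up.
- eye (a point): Centre of the steel ring eye on the middle of the flap's free top edge: clear hole 20 mm, wire 5 mm; the hole runs along y, the hinge's direction, so the prong goes in sideways. 165 mm from the hinge line, 27 mm beyond the flap's edge. Axes turn with the flap: z from hinge to eye, y along the hinge (to the left seen from the robot), x away from the robot.
- flap_hinge (a point): Middle of the flap's hinge line, 135 mm above the bench. Axes fixed to the hood: y along the hinge, z up, x from the hood's front to its back. Flap: clear pane in an aluminium frame, 240 mm wide, 138 mm from hinge to top edge, 10 mm thick, 250 g, between the posts.
- hood: Fixed extraction hood: grey housing 320 mm wide (y), 115 mm high, x = -30 to +220 mm; two aluminium posts 20 mm wide, 50 mm deep, at x = 0, y = -142 and +142 mm, 305 mm high; clear side panels behind them up to 250 mm; open above. Origin on the bench under flap_hinge, same axes.
- flap (a joint): Flap angle, rad: 0 = plumb, positive = tipped back, away from the robot, to 0.85. A stiff hinge holds it at any angle (1 to 3 N at the eye). Shut, it is snapped home against rigid stops; these are adjustable, so home lies anywhere from -0.13 to +0.13. From 0.1 to 0.03 rad before home spring balls resist (6 to 12 N at the eye); then it jumps home by itself and is held there.
There are look-alikes about, which are no part of the job. Several things have the shape of the rest; the one meant has the colours described above.

How it is judged:
On the way, in this order (a step that is already met when the one before it is completed fails the run):
1. the prong is through the ring eye while the flap is still tipped back (over 0.3 rad) (value of joint flap above 0.3 rad and x of pole_prong in the frame of eye between -0.012 and 0.012 m and z of pole_prong in the frame of eye between -0.012 and 0.012 m and y of pole_prong in the frame of eye between -0.018 and 0.018 m), for 0.1 s.
2. the flap is pulled fully home (side stud against its stop) with the prong in the eye (distance between flap_c0 and keep_c0 below 0.012 m and x of pole_prong in the frame of eye between -0.012 and 0.012 m and z of pole_prong in the frame of eye between -0.012 and 0.012 m and y of pole_prong in the frame of eye between -0.018 and 0.018 m), for 0.1 s.
At the end, for the whole second after the job is handed in: The flap is snapped home (its side stud within 2 mm of its stop on the post) and the pole lies still in both notches of its rest, prong end the way it was: its pole_grip point within 20 mm along, 8 mm across and 6 mm in height of its place, pole in line with the rest within 0.07 rad, released (distance between flap_c0 and keep_c0 below 0.012 m and x of pole_grip in the frame of rest between -0.02 and 0.02 m and y of pole_grip in the frame of rest between -0.008 and 0.008 m and z of pole_grip in the frame of rest between 0.04 and 0.052 m and angle between the x axis of pole_grip and the x axis of rest, either way round below 0.07 rad and x of pole_prong in the frame of rest above 0.12 m and linear speed of pole below 0.02 m/s); the robot touches nothing.
It fails at once if the pole pulls or pushes on the flap or its eye with more than 30 N (contact force between pole and flap above 30 N).
It fails at once if the arm or its fingers touch the hood or flap (contact force between the arm and hood above 1 N).
It fails at once if the fingers touch the hood or flap (contact force between the fingers and hood above 1 N).
It fails at once if another thing on the bench is moved by more than 30 mm (distance of any of mix_bowl, liquid_bottle, powder_jar, plaster_cast, stain_brush, casting_ring, tip_pot from where it was at the start of the episode above 0.03 m).
It also fails if it takes over 72 s, if anything falls off the work surface, if the arm or the gripper's body presses on something with over 40 N, if the wrist force passes 120 N, or if a joint passes its speed limit or range.

## Working session

There is one attempt and no reset: what is moved stays moved. The work goes in short steps, Python scripts to look and compute and a shell command to move; the robot and the scene stay as the last step left them, time stands still between calls to the robot, and variables do not carry over. Pictures are saved under pics/ and viewed, about 8 in all and at most 12, crops included, and the job is handed in when it is done.

```bash
mkdir -p pics; cat > h.py <<'E'
import numpy as np, cv2
from bench import r, vision
from scipy.spatial.transform import Rotation as R
def snap(n,tag):
    im,d=vision.camera(n); cv2.imwrite(f'pics/{tag}.png',im); np.save(f'pics/{tag}.npy',d); return im,d
def cloud(n,d):
    c=vision.get_calibration(n);K=np.array(c['camera_matrix']);Rm=cv2.Rodrigues(np.array(c['rvec'],float))[0];t=np.array(c['tvec'],float).ravel()
    v,u=np.mgrid[0:480,0:640];P=np.stack([(u-K[0,2])*d/K[0,0],(v-K[1,2])*d/K[1,1],d],-1)
    W=(P-t)@Rm; W[d==0]=np.nan; return W
def show(s):
    print({k:np.round(s[k],4).tolist() for k in('time','ee_pos','eef_rot','ft_force','width')})
E
python3 - <<'E'
from h import *
for n in('scene','top'):
    snap(n,n+'0'); c=vision.get_calibration(n); Rm=cv2.Rodrigues(np.array(c['rvec'],float))[0]; print(n,(-Rm.T@np.array(c['tvec']).ravel()).round(3),np.array(c['camera_matrix'])[0,0])
show(r.read_state()); print(R.from_quat(r.read_state()['eef_rot']).as_matrix().round(3))
E
```

```text
scene [ 1.135 -0.554  1.258] 621.7292865504046
top [ 0.328 -0.112  1.34 ] 565.1709761716226
{'time': 0.1, 'ee_pos': [0.2368, -0.5781, 0.2218], 'eef_rot': [-0.6937, -0.137, 0.6939, -0.1362], 'ft_force': [-0.1054, 0.7218, 0.4713], 'width': 0.0871}
[[-0.001  0.379 -0.925]
 [ 0.001 -0.925 -0.379]
 [-1.    -0.001  0.   ]]
```

View pics/scene0.png

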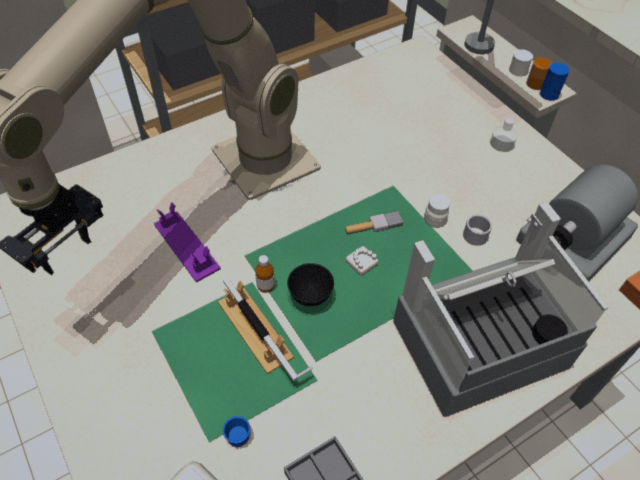

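View pics/top0.png

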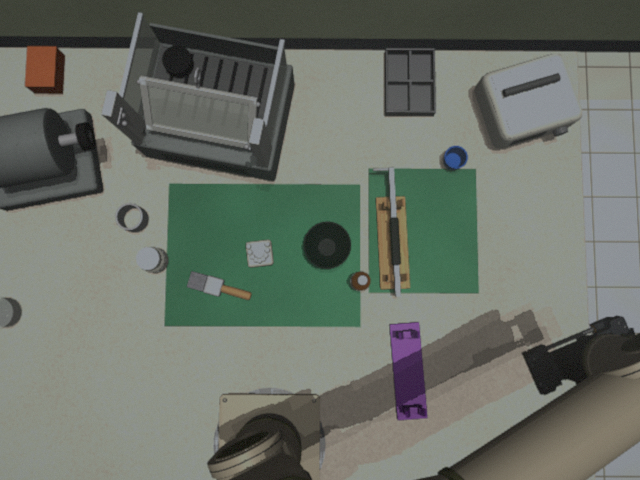

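The hook pole lies in its wooden rest at top px (394,235), with the prong pointing left at (380,170). The hood is at upper left with the eye near (197,76). The purple thing is a decoy rest. Next I measure.

```bash
cat > m.py <<'E'
from h import *
im=cv2.imread('pics/top0.png');d=np.load('pics/top0.npy');W=cloud('top',d)
ims=cv2.imread('pics/scene0.png');ds=np.load('pics/scene0.npy');S=cloud('scene',ds)
# pole: points above bench in bbox
for nm,I,C,(u0,u1,v0,v1) in(('top',im,W,(370,412,160,300)),('scene',ims,S,(220,315,270,385))):
    B=C[v0:v1,u0:u1].reshape(-1,3);col=I[v0:v1,u0:u1].reshape(-1,3).astype(int)
    blk=(col.max(1)<60)&(B[:,2]>.035)&(B[:,2]<.08)
    sat=col.max(1)-col.min(1)
    al=(sat<30)&(col.min(1)>90)&(B[:,2]>.035)&(B[:,2]<.07)
    for n,m in(('sleeve',blk),('alu',al)):
        Q=B[m]; c=np.median(Q,0); w,V=np.linalg.eigh(np.cov((Q[:,:2]).T)); a=V[:,1]*np.sign(V[0,1]); 
        s=(Q[:,:2]-Q[:,:2].mean(0))@a; print(nm,n,m.sum(),Q.mean(0).round(4),'med z',c[2].round(4),'ang',np.arctan2(a[1],a[0]).round(4),'ends',(Q[:,:2].mean(0)+a*s.min()).round(4),(Q[:,:2].mean(0)+a*s.max()).round(4))
    wd=(col[:,2]-col[:,0]>50)&(B[:,2]<.03)&(B[:,2]>.004)
    q=B[wd][:,:2].astype(np.float32); print('rest board',wd.sum(),cv2.minAreaRect(q))
for (u,v) in [(197,76)]: print(W[v-8:v+9:2,u-8:u+9:2,2].round(3))
c1=cv2.resize(im[5:185,95:305],None,fx=3.2,fy=3.2,interpolation=cv2.INTER_CUBIC)
cv2.imwrite('pics/c1.png',c1)
c2=cv2.resize(ims[190:420,390:620],None,fx=2.6,fy=2.6,interpolation=cv2.INTER_CUBIC)
cv2.imwrite('pics/c2.png',c2)
E
python3 m.py
```

```text
top sleeve 427 [ 0.4667 -0.2848  0.0543] med z 0.0549 ang 0.0368 ends [ 0.3865 -0.2878] [ 0.5441 -0.282 ]
top alu 463 [ 0.5096 -0.2825  0.051 ] med z 0.0512 ang 0.0696 ends [ 0.3397 -0.2944] [ 0.6393 -0.2735]
rest board 956 ((0.4678213596343994, -0.2866309881210327), (0.21565420925617218, 0.0670984536409378), 2.882223606109619)
scene sleeve 664 [ 0.4613 -0.2295  0.0523] med z 0.0544 ang -1.2935 ends [ 0.424  -0.0985] [ 0.4827 -0.3047]
scene alu 620 [ 0.5129 -0.2745  0.0507] med z 0.0513 ang -0.019 ends [ 0.3419 -0.2712] [ 0.643 -0.277]
rest board 1475 ((0.4718910753726959, -0.2681178152561188), (0.22089536488056183, 0.10817103087902069), 1.6723097562789917)
[[0.136 0.122 0.115 0.111 0.276 0.115 0.116 0.119 0.117]
 [0.13  0.118 0.114 0.281 0.279 0.27  0.116 0.111 0.112]
 [0.119 0.118 0.113 0.279 0.117 0.261 0.114 0.114 0.116]
 [0.114 0.116 0.112 0.282 0.112 0.259 0.118 0.118 0.113]
 [0.115 0.118 0.108 0.282 0.113 0.255 0.113 0.114 0.117]
 [0.113 0.119 0.116 0.279 0.254 0.253 0.117 0.113 0.111]
 [0.111 0.115 0.115 0.277 0.26  0.257 0.115 0.113 0.112]
 [0.114 0.113 0.113 0.273 0.265 0.116 0.12  0.116 0.11 ]
 [0.119 0.115 0.112 0.117 0.253 0.25  0.115 0.11  0.117]]
```

View pics/c1.png

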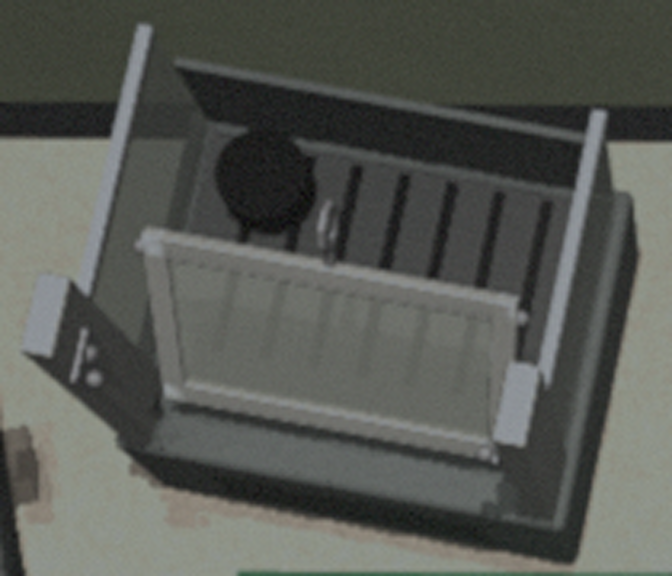

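View pics/c2.png

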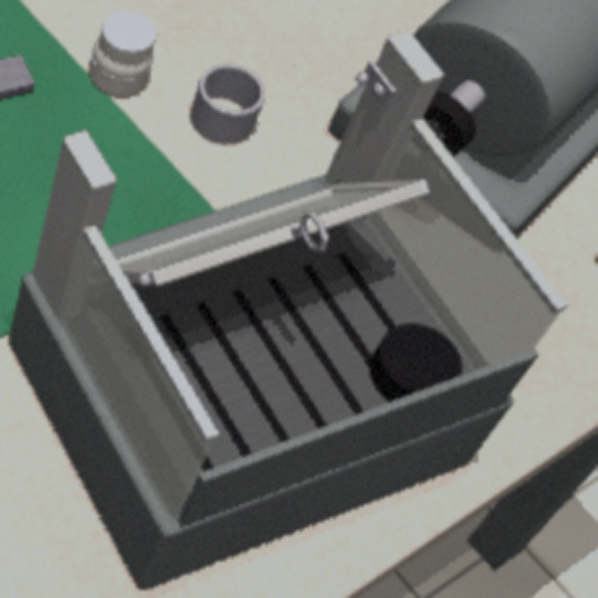

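Crop c1 shows the ring eye at about top px (197,76) and post tops at about (110,103) and (257,131). The hood is turned about -0.2 rad, and the way to the eye from its right side is clear. Next I fit the poses robustly.

```bash
cat > m2.py <<'E'
from h import *
im=cv2.imread('pics/top0.png');W=cloud('top',np.load('pics/top0.npy'))
ims=cv2.imread('pics/scene0.png');S=cloud('scene',np.load('pics/scene0.npy'))
def line(P,tol=.008):
    p=P[:,:2];c=np.median(p,0);a=np.array([1,0.04]);a/=np.linalg.norm(a)
    for _ in range(15):
        n=np.array([-a[1],a[0]]);k=abs((p-c)@n)<tol
        c=p[k].mean(0);w,V=np.linalg.eigh(np.cov(p[k].T));a=V[:,1]*np.sign(V[0,1])
    s=(p[k]-c)@a
    return c,a,k,s
for nm,I,C in(('top',im,W),('scene',ims,S)):
    B=C.reshape(-1,3);col=I.reshape(-1,3).astype(int)
    box=(B[:,0]>.3)&(B[:,0]<.68)&(abs(B[:,1]+.285)<.05)
    sat=col.max(1)-col.min(1)
    al=box&(sat<35)&(col.min(1)>75)&(B[:,2]>.046)&(B[:,2]<.058)
    c,a,k,s=line(B[al]);n=np.array([-a[1],a[0]])
    print(nm,'bar',k.sum(),c.round(4),'ang',np.arctan2(a[1],a[0]).round(4),'ends',(c+a*s.min()).round(4),(c+a*s.max()).round(4),'z',np.median(B[al][k][:,2]).round(4))
    q=B[al];o=(q[:,:2]-c)@n; m=(o>.012); print('  prong pts',m.sum(),((q[m][:,:2]-c)@a).mean()if m.any() else '',np.sort(o)[-3:].round(4), 'prong s vs grip', )
    bk=box&(col.max(1)<75)&(B[:,2]>.05)&(B[:,2]<.064)
    p=B[bk][:,:2]-c;k2=abs(p@n)<.011;s2=np.sort(p[k2]@a);print('  sleeve',k2.sum(),'lo/hi pct',np.percentile(s2,[1,99]).round(4),'mid',(c+a*np.percentile(s2,[1,99]).mean()).round(4),'zmed',np.median(B[bk][k2][:,2]).round(4))
    wd=box&(col[:,2]-col[:,0]>50)&(B[:,2]<.022)&(B[:,2]>.006); mk=np.uint8(wd.reshape(480,640));mk=cv2.morphologyEx(mk,cv2.MORPH_OPEN,np.ones((3,3)))
    print('  board',cv2.minAreaRect(B[mk.ravel()>0][:,:2].astype(np.float32)),np.nanmedian(B[mk.ravel()>0][:,2]))
    # posts
    pt=np.uint8((abs(C[...,2]-.305)<.008)&(C[...,0]>.5)); nl,lab,st,_=cv2.connectedComponentsWithStats(pt)
    for i in range(1,nl):
        if st[i,4]>40: print('  post',st[i,4],st[i,:2],cv2.minAreaRect(C[lab==i][:,:2].astype(np.float32)),C[lab==i].mean(0).round(4))
    u0,v0=(188,64) if nm=='top' else (501,264)
    w=C[v0:v0+26,u0:u0+20].reshape(-1,3); e=w[(w[:,2]>.235)&(w[:,2]<.31)]
    print('  eyebox',len(e),e.mean(0).round(4),e.min(0).round(4),e.max(0).round(4))
E
python3 m2.py
```

```text
top bar 413 [ 0.498  -0.2848] ang 0.0464 ends [ 0.3396 -0.2921] [ 0.6372 -0.2783] z 0.0515
  prong pts 28 0.1374020378064538 [0.0385 0.0387 0.0405] prong s vs grip
  sleeve 397 lo/hi pct [-0.0857  0.0484] mid [ 0.4794 -0.2856] zmed 0.0551
  board ((0.46809589862823486, -0.28699421882629395), (0.21274659037590027, 0.06587127596139908), 2.2622673511505127) 0.010090950896307441
  post 301 [101  90] ((0.697773814201355, 0.285592257976532), (0.02167600393295288, 0.050833266228437424), 79.19357299804688) [0.6967 0.2852 0.3032]
  post 291 [249 118] ((0.6446818113327026, 0.007363009266555309), (0.02102460153400898, 0.050507448613643646), 78.56806182861328) [0.6442 0.0069 0.3035]
  eyebox 152 [0.7581 0.1318 0.2592] [0.7462 0.1134 0.2407] [0.7791 0.1514 0.2864]
scene bar 466 [ 0.5179 -0.2846] ang 0.0438 ends [ 0.3414 -0.2923] [ 0.6434 -0.2791] z 0.0521
  prong pts 40 0.12176648847899396 [0.0404 0.0412 0.042 ] prong s vs grip
  sleeve 341 lo/hi pct [-0.0999  0.0045] mid [ 0.4702 -0.2866] zmed 0.0558
  board ((0.47232332825660706, -0.2866451144218445), (0.22054530680179596, 0.07044156640768051), 2.5720114707946777) 0.01058209166542584
  post 249 [538 202] ((0.7029694318771362, 0.28588634729385376), (0.026549922302365303, 0.05120305344462395), 72.00890350341797) [0.7037 0.2834 0.3042]
  post 266 [414 240] ((0.6498488187789917, 0.006722982041537762), (0.021829042583703995, 0.0527082197368145), 81.31491088867188) [0.6511 0.0051 0.3044]
  eyebox 189 [0.7638 0.1402 0.259 ] [0.7442 0.1221 0.2367] [0.7855 0.1815 0.2882]
```

```bash
cat > m3.py <<'E'
from h import *
from scipy.optimize import least_squares
yaw=-.188;X=np.array([np.cos(yaw),np.sin(yaw),0]);Y=np.array([-X[1],X[0],0]);Z=np.array([0,0,1.])
def hood(C,o): return (C-np.r_[o,0])@np.stack([X,Y,Z],1)
for n,o in(('top',(.6712,.1465)),('scene',(.6764,.1463))):
    C=cloud(n,np.load(f'pics/{n}0.npy'));H=hood(C.reshape(-1,3),np.array(o))
    # flap plane: all points inside flap lateral range
    m=(abs(H[:,1])<.118)&(H[:,2]>.15)&(H[:,2]<.3)&(H[:,0]>-.01)&(H[:,0]<.16)
    P=H[m]; th=np.arctan2(P[:,0],P[:,2]-.135);rr=np.hypot(P[:,0],P[:,2]-.135)
    for a,b in((.03,.07),(.07,.11),(.11,.145),(.148,.185)):
        k=(rr>a)&(rr<b); print(n,a,k.sum(),np.percentile(th[k],[10,50,90]).round(3) if k.any() else'')
    k=(rr>.146)&(rr<.19)&(abs(P[:,1])<.02)
    E=P[k];print('  eye pts',len(E),'y',np.percentile(E[:,1],[5,50,95]).round(4),'r',rr[k].min().round(3),rr[k].max().round(3))
    f=lambda p:np.hypot(E[:,0]-p[0],E[:,2]-p[1])-.0125
    s=least_squares(f,[.1,.267],loss='soft_l1',f_scale=.002);p=s.x
    print('  ring centre xz',p.round(4),'theta',np.arctan2(p[0],p[1]-.135).round(3),'r',np.hypot(p[0],p[1]-.135).round(4),'rms',np.sqrt((s.fun**2).mean()).round(4))
E
python3 m3.py
```

```text
top 0.03 1604 [0.542 0.601 0.652]
top 0.07 1777 [0.579 0.611 0.639]
top 0.11 1531 [0.579 0.602 0.638]
top 0.148 77 [0.544 0.61  0.691]
  eye pts 82 y [-0.0021 -0.0003  0.0022] r 0.146 0.18
  ring centre xz [0.0959 0.2695] theta 0.619 r 0.1652 rms 0.0024
scene 0.03 310 [0.505 0.557 0.577]
scene 0.07 270 [0.559 0.587 0.596]
scene 0.11 691 [0.575 0.607 0.646]
scene 0.148 95 [0.545 0.618 0.685]
  eye pts 94 y [-0.0036 -0.0012  0.0021] r 0.147 0.182
  ring centre xz [0.0962 0.271 ] theta 0.616 r 0.1666 rms 0.0023
```

```bash
cat > g.py <<'E'
# usage: g.py x y z yaw : grasp-point target (world), pole yaw -> units from the present pose
import sys; from h import *
s=r.read_state(); x,y,z,a=map(float,sys.argv[1:5]); show(s)
M=R.from_quat(s['eef_rot']).as_matrix()
c,q=np.cos(a),np.sin(a); T=np.array([[0,q,-c],[0,-c,-q],[-1,0,0]])
tcp=np.array([x,y,z])+T[:,0]*r.grasp_offset
print('shift',(M.T@(tcp-s['ee_pos'])/.25).round(3),'turn',(R.from_matrix(M.T@T).as_rotvec()/1.5).round(3),'J',np.round(s['joint_positions'],2))
E
python3 g.py .4675 -.2865 .19 .045
```

```text
{'time': 0.1, 'ee_pos': [0.2368, -0.5781, 0.2218], 'eef_rot': [-0.6937, -0.137, 0.6939, -0.1362], 'ft_force': [-0.1054, 0.7218, 0.4713], 'width': 0.0871}
shift [ 0.203 -0.729 -1.296] turn [0.229 0.    0.001] J [ 1.16  0.33 -0.06  1.46  0.02  1.35 -0.09]
```

```bash
python3 -m pendant '0 -.1 -.18 0.05 0 0; 0 -.2 -.36 .1 0 0; 0 -.3 -.54 .16 0 0; 0 -.4 -.72 .2 0 0; 0 -.5 -.89 .229 0 0; 0 -.53 -.95 .229 0 0; 0 -.53 -.95 .229 0 0' 0.5 30; python3 g.py .4675 -.2865 .12 .045
```

```text
time: 0.8
ee_pos: [0.4092, -0.362, 0.2225]
eef_rot: [0.707, 0.019, -0.707, 0.018]
ft_force: [-0.1, -1.5, -0.1]
width: 0.0654
{'time': 0.8, 'ee_pos': [0.4092, -0.362, 0.2225], 'eef_rot': [0.7071, 0.0187, -0.7066, 0.018], 'ft_force': [-0.0851, -1.4553, -0.0996], 'width': 0.0654}
shift [ 0.485 -0.289 -0.248] turn [ 0.005 -0.     0.001] J [ 0.82  0.17 -0.21  1.66  0.03  1.31 -0.91]
```

```bash
python3 -m pendant '0 -.15 -.12 0 0 0; .1 -.289 -.248 .005 0 0; .25 -.289 -.248 .005 0 0; .4 -.289 -.248 .005 0 0; .485 -.289 -.248 .005 0 0; .485 -.289 -.248 .005 0 0; .485 -.289 -.248 .005 0 0'; python3 g.py .4675 -.2865 .046 .045
python3 - <<'E'
from h import *
im,_=snap('scene','s1'); cv2.imwrite('pics/s1c.png',cv2.resize(im[200:420,150:390],None,fx=2.6,fy=2.6,interpolation=cv2.INTER_CUBIC))
E
```

```text
time: 1.5
ee_pos: [0.4649, -0.2916, 0.1018]
eef_rot: [-0.707, -0.013, 0.707, -0.013]
ft_force: [0.2, -0.1, 1.3]
width: 0.0653
{'time': 1.5, 'ee_pos': [0.4649, -0.2916, 0.1018], 'eef_rot': [-0.7069, -0.0129, 0.7071, -0.0131], 'ft_force': [0.2028, -0.1158, 1.3224], 'width': 0.0653}
shift [ 0.298 -0.02  -0.011] turn [-0.005  0.    -0.   ] J [ 0.71  0.28 -0.27  1.8   0.08  1.07 -1.12]
```

View pics/s1c.png

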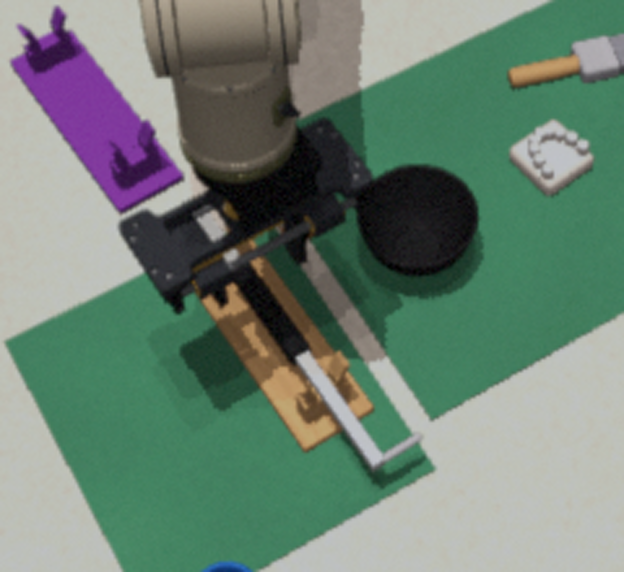

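The crop shows the gripper centred over the sleeve at about crop (250,300), with its body near the bowl and hiding the bottle. I check their heights before going down.

```bash
python3 - <<'E'
from h import *
C=cloud('top',np.load('pics/top0.npy')); S=cloud('scene',np.load('pics/scene0.npy'))
for nm,A in(('bowl',C[215:275,300:353]),('bottle',C[268:295,347:374]),('bottleS',S[252:296,252:278]),('bowlS',S[262:315,285:338])):
    P=A.reshape(-1,3);P=P[P[:,2]>.02];print(nm,np.percentile(P,[2,50,98],axis=0).round(3).tolist())
E
```

```text
bowl [[0.405, -0.181, 0.021], [0.462, -0.131, 0.042], [0.505, -0.079, 0.063]]
bottle [[0.353, -0.225, 0.034], [0.371, -0.203, 0.076], [0.392, -0.185, 0.113]]
bottleS [[0.368, -0.228, 0.022], [0.388, -0.211, 0.071], [0.4, -0.189, 0.113]]
bowlS [[0.408, -0.18, 0.021], [0.436, -0.117, 0.045], [0.511, -0.08, 0.064]]
```

```bash
python3 -m pendant '0 -.01 -.01 0 0 0; 0 -.015 -.011 -.002 0 0; 0 -.015 -.011 -.002 0 0'; python3 g.py .4675 -.2865 .046 .045
```

```text
time: 1.85
ee_pos: [0.4683, -0.2868, 0.1021]
eef_rot: [0.707, 0.014, -0.707, 0.015]
ft_force: [-0.0, 1.2, 0.0]
width: 0.0653
{'time': 1.85, 'ee_pos': [0.4683, -0.2868, 0.1021], 'eef_rot': [0.7074, 0.0144, -0.7065, 0.0149], 'ft_force': [-0.0031, 1.2433, 0.0335], 'width': 0.0653}
shift [ 0.299 -0.001  0.004] turn [-0.002 -0.001 -0.   ] J [ 0.7   0.28 -0.27  1.8   0.09  1.07 -1.13]
```

```bash
python3 -m pendant '.1 0 0 0 0 0; .2 0 0 0 0 0; .27 0 0 0 0 0; .3 0 0 0 0 0; .3 0 0 0 0 0; .3 0 0 0 0 0'; python3 -m pendant '0 0 0 0 0 0; 0 0 0 0 0 0; 0 0 0 0 0 0; 0 0 0 0 0 0; 0 0 0 0 0 0; 0 0 0 0 0 0; 0 0 0 0 0 0' -1 40; python3 g.py .4675 -.2865 .2 .045
```

```text
time: 2.45
ee_pos: [0.4684, -0.2872, 0.0272]
eef_rot: [0.707, 0.014, -0.707, 0.015]
ft_force: [0.5, 0.0, -0.4]
width: 0.0654
time: 3.15
ee_pos: [0.4678, -0.2869, 0.0263]
eef_rot: [0.707, 0.014, -0.707, 0.014]
ft_force: [-0.7, -0.2, 0.7]
width: 0.0197
{'time': 3.15, 'ee_pos': [0.4678, -0.2869, 0.0263], 'eef_rot': [0.707, 0.0144, -0.707, 0.0145], 'ft_force': [-0.7208, -0.2492, 0.6553], 'width': 0.0197}
shift [-0.62  -0.002  0.001] turn [-0.003 -0.    -0.   ] J [ 0.69  0.38 -0.26  1.85  0.12  0.93 -1.16]
```

```bash
python3 -m pendant '-.05 0 0 0 0 0; -.15 0 0 0 0 0; -.3 0 0 0 0 0; -.45 0 0 0 0 0; -.6 0 0 0 0 0; -.75 0 0 0 0 0; -.9 0 0 0 0 0; -1 0 0 0 0 0'; python3 - <<'E'
from math import *
x,y=cos(.188),sin(.188)
ex,ey=.7679,.1285
for e in(.045,0): 
  print(ex-.17*x-(.024+e)*y, ey+.17*y-(.024+e)*x)
E
python3 g.py .5880 .0490 .33 -.188
```

```text
time: 3.95
ee_pos: [0.468, -0.2868, 0.2801]
eef_rot: [0.708, 0.014, -0.706, 0.015]
ft_force: [0.3, -1.0, -2.7]
width: 0.0191
0.5879996807331508 0.0924878474999658
0.5964099336875581 0.1366949469891076
{'time': 3.95, 'ee_pos': [0.468, -0.2868, 0.2801], 'eef_rot': [0.7079, 0.0139, -0.706, 0.0151], 'ft_force': [0.3447, -0.9929, -2.6814], 'width': 0.0191}
shift [-0.126 -1.322 -0.535] turn [ 0.153 -0.002 -0.001] J [ 0.71  0.15 -0.27  1.57  0.04  1.43 -1.1 ]
```

```bash
python3 -m pendant '-.126 -.05 -.03 .01 0 0; -.126 -.18 -.1 .04 0 0; -.126 -.34 -.18 .07 0 0; -.126 -.5 -.26 .1 0 0; -.126 -.66 -.34 .13 0 0; -.126 -.82 -.42 .153 0 0; -.126 -.95 -.48 .153 0 0; -.126 -.98 -.5 .153 0 0'; python3 g.py .5880 .0925 .33 -.188
```

```text
time: 4.75
ee_pos: [0.583, -0.0314, 0.3084]
eef_rot: [-0.704, 0.063, 0.704, 0.065]
ft_force: [-0.6, -0.5, -2.9]
width: 0.0199
{'time': 4.75, 'ee_pos': [0.583, -0.0314, 0.3084], 'eef_rot': [-0.7041, 0.0634, 0.7042, 0.065], 'ft_force': [-0.5797, -0.5239, -2.8759], 'width': 0.0199}
shift [-0.011 -0.491  0.07 ] turn [0.004 0.    0.001] J [ 0.35  0.24 -0.46  1.41  0.1   1.51 -1.85]
```

```bash
python3 -m pendant '-.01 -.1 0.02 0 0 0; -.01 -.22 .04 .004 0 0; -.01 -.34 .06 .004 0 0; -.01 -.45 .07 .004 0 0; -.01 -.49 .07 .004 0 0; -.01 -.49 .07 .004 0 0; -.01 -.49 .07 .004 0 0'; python3 g.py .5880 .0925 .27 -.188; python3 - <<'E'
from h import *
a,d=snap('scene','s2'); b,e=snap('top','t2')
A=cv2.resize(a[190:350,380:580],None,fx=2,fy=2.,interpolation=cv2.INTER_CUBIC);B=cv2.resize(b[20:180,110:310],None,fx=2,fy=2.,interpolation=cv2.INTER_CUBIC)
cv2.imwrite('pics/st2.png',np.hstack([A,B]))
E
```

```text
time: 5.45
ee_pos: [0.5886, 0.0848, 0.3104]
eef_rot: [0.704, -0.07, -0.704, -0.069]
ft_force: [0.5, -0.9, -1.9]
width: 0.0198
{'time': 5.45, 'ee_pos': [0.5886, 0.0848, 0.3104], 'eef_rot': [0.7037, -0.0696, -0.7037, -0.0689], 'ft_force': [0.4612, -0.932, -1.8527], 'width': 0.0198}
shift [ 0.236 -0.03   0.008] turn [-0.005 -0.    -0.001] J [ 0.19  0.28 -0.52  1.38  0.14  1.52 -2.08]
```

View pics/st2.png

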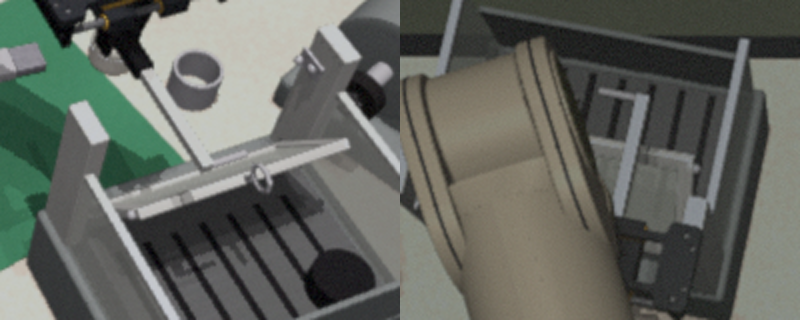

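The picture pair shows the pole above the flap, with its prong tip about 20 mm to the right of the ring eye (left panel: prong at (225,158), eye at (262,178)). I measure the prong against the eye.

```bash
cat > m4.py <<'E'
from h import *
import sys
tag=sys.argv[1]; zc=float(sys.argv[2])
yaw=-.188;X=np.array([np.cos(yaw),np.sin(yaw),0]);Y=np.array([-X[1],X[0],0]);Z=np.array([0,0,1.])
s=r.read_state();M=R.from_quat(s['eef_rot']).as_matrix();g=np.array(s['ee_pos'])-M[:,0]*r.grasp_offset
for n,o in(('top',(.6712,.1465)),('scene',(.6764,.1463))):
    C=cloud(n,np.load(f'pics/{n[0]}{tag}.npy'));H=((C.reshape(-1,3)-np.r_[o,0])@np.stack([X,Y,Z],1))
    gh=(g-np.r_[o,0])@np.stack([X,Y,Z],1); print(n,'grip(arm) hood',gh.round(4))
    L=H-gh
    m=(abs(L[:,2]-.004)<.012)&(L[:,0]>.07)&(L[:,0]<.19)&(L[:,1]>-.02)&(L[:,1]<.055)
    P=L[m]; b=(abs(P[:,1])<.011)&(P[:,0]<.16); p=(P[:,1]>.014)&(P[:,0]>.14)
    if b.sum()>5: f=np.polyfit(P[b][:,0],P[b][:,1],1);fz=np.polyfit(P[b][:,0],P[b][:,2],1); print('  bar',b.sum(),'y slope,at170',f[0].round(4),np.polyval(f,.17).round(4),'z slope,top z at170',fz[0].round(4),np.polyval(fz,.17).round(4),'xmax',np.sort(P[abs(P[:,1])<.011][:,0])[-3:].round(4))
    if p.sum()>3: print('  prong',p.sum(),'x,z med',np.median(P[p],0).round(4),'ymax',np.sort(P[:,1])[-3:].round(4), 'hood abs',(np.median(P[p],0)+gh).round(4))
E
python3 m4.py 2 .33
```

```text
top grip(arm) hood [-0.0695 -0.0763  0.329 ]
  bar 370 y slope,at170 -0.0022 -0.0017 z slope,top z at170 -0.0144 0.0038 xmax [0.1705 0.1711 0.172 ]
  prong 55 x,z med [0.1668 0.0277 0.0023] ymax [0.0386 0.04   0.0401] hood abs [ 0.0973 -0.0486  0.3313]
scene grip(arm) hood [-0.0747 -0.0771  0.329 ]
  bar 369 y slope,at170 -0.008 -0.0021 z slope,top z at170 -0.0082 0.005 xmax [0.1756 0.1759 0.176 ]
  prong 52 x,z med [0.1731 0.0281 0.0039] ymax [0.0398 0.0407 0.0413] hood abs [ 0.0984 -0.049   0.3329]
```

```bash
python3 -m pendant '.06 0 .003 0 0 0; .15 0 .005 0 0 0; .22 0 .005 -.003 0 0; .236 0 .005 -.003 0 0; .236 0 .005 -.003 0 0; .236 0 .005 -.003 0 0'; python3 - <<'E'
from h import *
a,d=snap('scene','s3'); b,e=snap('top','t3')
A=cv2.resize(a[210:310,440:560],None,fx=3.3,fy=3.3,interpolation=cv2.INTER_CUBIC);B=cv2.resize(b[30:130,150:270],None,fx=3.3,fy=3.3,interpolation=cv2.INTER_CUBIC)
cv2.imwrite('pics/st3.png',np.hstack([A,B]))
E
python3 m4.py 3 .27
```

```text
time: 6.15
ee_pos: [0.5877, 0.0865, 0.2524]
eef_rot: [0.704, -0.067, -0.703, -0.068]
ft_force: [0.0, 0.5, -1.5]
width: 0.0195
top grip(arm) hood [-0.0709 -0.0743  0.2712]
  bar 327 y slope,at170 0.0021 -0.0008 z slope,top z at170 -0.0046 0.0047 xmax [0.1701 0.1705 0.1713]
  prong 52 x,z med [0.1669 0.0283 0.0024] ymax [0.0404 0.0411 0.0415] hood abs [ 0.096  -0.046   0.2736]
scene grip(arm) hood [-0.076  -0.0751  0.2712]
  bar 341 y slope,at170 -0.001 -0.0017 z slope,top z at170 -0.0052 0.0054 xmax [0.1759 0.176  0.1763]
  prong 51 x,z med [0.1735 0.0275 0.0044] ymax [0.0405 0.0423 0.044 ] hood abs [ 0.0975 -0.0475  0.2756]
```

View pics/st3.png

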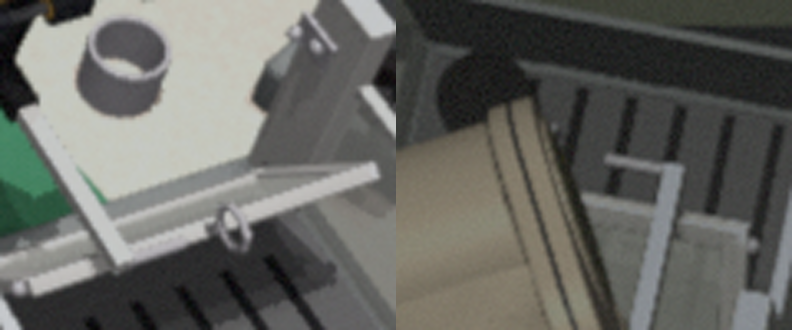

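Left panel: the prong (120–190, 255) is lined up with the ring (235,228), and the numbers put it within about 1.5 mm. I insert slowly.

```bash
python3 -m pendant '.004 -.02 0 0 0 0; .005 -.05 0 0 0 0; .005 -.08 0 0 0 0; .005 -.11 0 0 0 0; .005 -.14 0 0 0 0; .005 -.14 0 0 0 0'; python3 -m pendant '0 -.02 0 0 0 0; 0 -.04 0 0 0 0; 0 -.06 0 0 0 0; 0 -.06 0 0 0 0; 0 -.06 0 0 0 0';python3 - <<'E'
from h import *
a,d=snap('scene','s4'); b,e=snap('top','t4')
cv2.imwrite('pics/st4.png',cv2.resize(a[200:320,420:570],None,fx=4,fy=4,interpolation=cv2.INTER_CUBIC))
E
python3 m4.py 4 .27
```

```text
time: 6.85
ee_pos: [0.5937, 0.123, 0.25]
eef_rot: [-0.704, 0.066, 0.704, 0.067]
ft_force: [-0.3, -0.0, -2.2]
width: 0.0196
time: 7.35
ee_pos: [0.5967, 0.136, 0.25]
eef_rot: [-0.704, 0.067, 0.704, 0.067]
ft_force: [-0.8, -0.7, -2.4]
width: 0.0195
top grip(arm) hood [-0.0711 -0.0246  0.2687]
  bar 338 y slope,at170 -0.0012 -0.0009 z slope,top z at170 -0.0014 0.0044 xmax [0.1694 0.1701 0.1711]
  prong 96 x,z med [0.1662 0.0246 0.0035] ymax [0.0408 0.0413 0.0438] hood abs [0.0951 0.     0.2722]
scene grip(arm) hood [-0.0763 -0.0254  0.2687]
  bar 341 y slope,at170 0.0005 -0.0008 z slope,top z at170 -0.0093 0.0047 xmax [0.1758 0.1763 0.1771]
  prong 105 x,z med [0.1736 0.0248 0.0042] ymax [0.0405 0.0407 0.0413] hood abs [ 0.0974 -0.0006  0.2729]
```

View pics/st4.png

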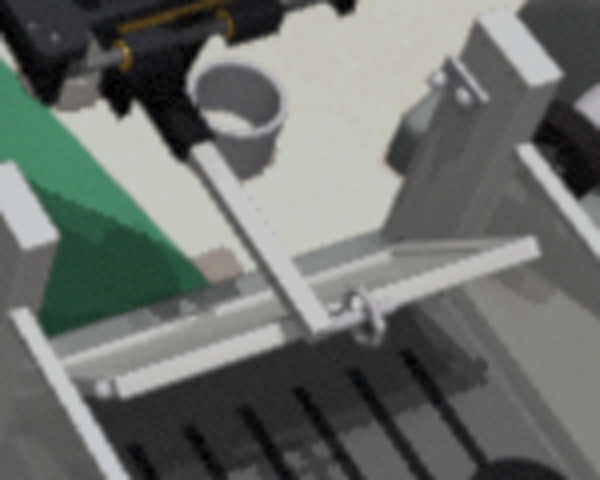

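The prong passes through the ring at (368,318) in this crop and the bar stops short of it. Forces are unchanged. Now I pull along the hinge arc.

```bash
python3 -m pendant '-.012 0 .018 0 0 0; -.024 0 .037 0 0 0; -.033 0 .051 0 0 0; -.041 0 .065 0 0 0; -.049 0 .080 0 0 0; -.056 0 .095 0 0 0; -.063 0 .110 0 0 0; -.07 0 .125 0 0 0' - 60; python3 -m pendant '-.006 0 .015 0 0 0; -.012 0 .031 0 0 0; -.017 0 .046 0 0 0; -.022 0 .062 0 0 0; -.022 0 .062 0 0 0'; python3 - <<'E'
from h import *
snap('scene','s5');show(r.read_state())
E
python3 m4.py 5 .29 2>/dev/null | tail -3
```

```text
time: 8.25
ee_pos: [0.5657, 0.1418, 0.2676]
eef_rot: [0.704, -0.067, -0.704, -0.067]
ft_force: [-0.2, -1.4, -3.7]
width: 0.0194
time: 8.75
ee_pos: [0.5503, 0.1451, 0.2734]
eef_rot: [0.704, -0.067, -0.704, -0.067]
ft_force: [0.7, -0.4, -2.5]
width: 0.0195
{'time': 8.8, 'ee_pos': [0.5505, 0.1451, 0.2732], 'eef_rot': [0.704, -0.0669, -0.7039, -0.067], 'ft_force': [-0.6661, -0.1525, -2.8401], 'width': 0.0192}
```

```bash
cat > fl.py <<'E'
import sys; from h import *
tag=sys.argv[1]; yaw=-.188;X=np.array([np.cos(yaw),np.sin(yaw),0]);Y=np.array([-X[1],X[0],0])
C=cloud('scene',np.load(f'pics/{tag}.npy')).reshape(-1,3)-np.array([.6764,.1463,0]);H=np.stack([C@X,C@Y,C[:,2]],1)
# flap top rail, right of the pole and left of it, away from eye
for a,b in((.03,.112),(-.112,-.06)):
    m=(H[:,1]>a)&(H[:,1]<b)&(H[:,2]>.2)&(H[:,0]>-.03)&(H[:,0]<.12);P=H[m];rr=np.hypot(P[:,0],P[:,2]-.135);k=(rr>.125)&(rr<.145);th=np.arctan2(P[k][:,0],P[k][:,2]-.135)
    print('flap th',k.sum(),np.percentile(th,[10,50,90]).round(3) if k.any() else '', 'ref at start .607')
im=cv2.imread(f'pics/{tag}.png'); cv2.imwrite(f'pics/{tag}c.png',cv2.resize(im[190:320,400:570],None,fx=4,fy=4,interpolation=cv2.INTER_CUBIC))
E
python3 fl.py s0 2>/dev/null||(cp pics/scene0.npy pics/s0.npy;cp pics/scene0.png pics/s0.png;python3 fl.py s0); python3 fl.py s5
```

```text
flap th 231 [0.576 0.61  0.646] ref at start .607
flap th 166 [0.578 0.611 0.648] ref at start .607
flap th 231 [0.307 0.344 0.376] ref at start .607
flap th 164 [0.308 0.344 0.377] ref at start .607
```

```bash
python3 -m pendant '-.004 0 .012 0 0 0; -.006 0 .022 0 0 0; -.009 0 .032 0 0 0; -.011 0 .042 0 0 0; -.014 0 .053 0 0 0; -.0164 0 .064 0 0 0; -.0164 0 .064 0 0 0'; python3 -m pendant '-.001 0 .006 0 0 0; -.002 0 .012 0 0 0; -.003 0 .018 0 0 0; -.003 0 .018 0 0 0';python3 -m pendant '-.001 0 .006 0 0 0; -.002 0 .012 0 0 0; -.003 0 .018 0 0 0; -.003 0 .018 0 0 0'; python3 -m pendant '-.001 0 .006 0 0 0; -.002 0 .012 0 0 0; -.002 0 .018 0 0 0; -.002 0 .018 0 0 0'
python3 - <<'E'
from h import *
snap('scene','s6');show(r.read_state())
E
python3 fl.py s6
```

```text
time: 9.5
ee_pos: [0.5347, 0.148, 0.2773]
eef_rot: [0.704, -0.067, -0.704, -0.067]
ft_force: [-0.6, 0.6, -3.1]
width: 0.0197
time: 9.9
ee_pos: [0.5305, 0.1487, 0.278]
eef_rot: [0.704, -0.067, -0.704, -0.067]
ft_force: [1.7, 0.7, -2.3]
width: 0.0194
time: 10.3
ee_pos: [0.526, 0.1496, 0.2787]
eef_rot: [-0.704, 0.067, 0.704, 0.067]
ft_force: [0.8, 0.8, -1.6]
width: 0.0192
time: 10.7
ee_pos: [0.5216, 0.1505, 0.2792]
eef_rot: [-0.704, 0.067, 0.704, 0.067]
ft_force: [0.3, -0.3, -2.7]
width: 0.0193
{'time': 10.75, 'ee_pos': [0.5216, 0.1504, 0.2791], 'eef_rot': [-0.7038, 0.0672, 0.704, 0.0671], 'ft_force': [0.5717, -0.8117, -2.331], 'width': 0.0194}
flap th 255 [0.129 0.173 0.199] ref at start .607
flap th 179 [0.131 0.176 0.199] ref at start .607
```

```bash
for i in 1; do python3 -m pendant '-.001 0 .004 0 0 0; -.001 0 .008 0 0 0; -.001 0 .012 0 0 0; -.001 0 .012 0 0 0';python3 -m pendant '-.001 0 .004 0 0 0; -.001 0 .008 0 0 0; -.001 0 .012 0 0 0; -.001 0 .012 0 0 0'; python3 -m pendant '0 0 .004 0 0 0; 0 0 .008 0 0 0; 0 0 .012 0 0 0; 0 0 .012 0 0 0'; done
python3 - <<'E'
from h import *
snap('scene','s7');show(r.read_state())
E
python3 fl.py s7
```

```text
time: 11.15
ee_pos: [0.5188, 0.151, 0.2794]
eef_rot: [0.704, -0.067, -0.704, -0.067]
ft_force: [1.2, 0.3, -3.7]
width: 0.0196
time: 11.55
ee_pos: [0.5157, 0.1516, 0.2797]
eef_rot: [-0.704, 0.067, 0.704, 0.067]
ft_force: [0.4, 0.2, -2.7]
width: 0.0194
time: 11.95
ee_pos: [0.5128, 0.1521, 0.2797]
eef_rot: [0.704, -0.067, -0.704, -0.067]
ft_force: [0.9, 0.5, -2.6]
width: 0.0192
{'time': 12.0, 'ee_pos': [0.5128, 0.1521, 0.2797], 'eef_rot': [-0.7039, 0.0672, 0.7039, 0.0671], 'ft_force': [0.4668, -0.0754, -2.2875], 'width': 0.0193}
flap th 259 [0.077 0.123 0.146] ref at start .607
flap th 174 [0.076 0.123 0.145] ref at start .607
```

```bash
python3 -m pendant '0 0 .004 0 0 0; 0 0 .008 0 0 0; 0 0 .012 0 0 0; 0 0 .012 0 0 0'|egrep 'ee_pos|force';python3 -m pendant '0 0 .004 0 0 0; 0 0 .008 0 0 0; 0 0 .012 0 0 0; 0 0 .012 0 0 0'|egrep 'ee_pos|force'; python3 -m pendant '0 0 .004 0 0 0; 0 0 .008 0 0 0; 0 0 .012 0 0 0; 0 0 .012 0 0 0'|egrep 'ee_pos|force'
python3 - <<'E'
from h import *
snap('scene','s8');show(r.read_state())
E
python3 fl.py s8
```

```text
ee_pos: [0.5099, 0.1527, 0.2796]
ft_force: [1.1, -0.2, -2.4]
ee_pos: [0.5069, 0.1533, 0.2797]
ft_force: [0.5, -0.5, -1.7]
ee_pos: [0.504, 0.1538, 0.2797]
ft_force: [0.6, 0.2, -2.9]
{'time': 13.25, 'ee_pos': [0.504, 0.1538, 0.2796], 'eef_rot': [-0.7039, 0.0672, 0.7039, 0.0671], 'ft_force': [-0.0031, -0.7623, -2.7227], 'width': 0.0194}
flap th 267 [0.023 0.07  0.092] ref at start .607
flap th 186 [0.023 0.071 0.096] ref at start .607
```

```bash
python3 -m pendant '0 0 .004 0 0 0; 0 0 .008 0 0 0; 0 0 .012 0 0 0; 0 0 .012 0 0 0'|egrep 'ee_pos|force';python3 -m pendant '0 0 .004 0 0 0; 0 0 .008 0 0 0; 0 0 .012 0 0 0; 0 0 .012 0 0 0'|egrep 'ee_pos|force'; python3 -m pendant '0.001 0 .004 0 0 0; .001 0 .008 0 0 0; .001 0 .012 0 0 0; .001 0 .012 0 0 0'|egrep 'ee_pos|force'
python3 - <<'E'
from h import *
snap('scene','s9');show(r.read_state())
E
python3 fl.py s9
```

```text
ee_pos: [0.501, 0.1544, 0.2797]
ft_force: [1.5, -0.3, -2.1]
ee_pos: [0.4981, 0.155, 0.2797]
ft_force: [1.3, 0.7, -2.3]
ee_pos: [0.4953, 0.1555, 0.2795]
ft_force: [1.2, 0.5, -2.0]
{'time': 14.5, 'ee_pos': [0.4953, 0.1555, 0.2795], 'eef_rot': [0.704, -0.0672, -0.7038, -0.0671], 'ft_force': [2.1336, -1.49, -2.7245], 'width': 0.0191}
flap th 279 [-0.028  0.02   0.04 ] ref at start .607
flap th 186 [-0.026  0.019  0.04 ] ref at start .607
```

```bash
python3 -m pendant '0 0 .003 0 0 0; 0 0 .006 0 0 0; 0 0 .008 0 0 0; 0 0 .008 0 0 0'|egrep 'ee_pos|force';python3 -m pendant '0 0 .003 0 0 0; 0 0 .006 0 0 0; 0 0 .008 0 0 0; 0 0 .008 0 0 0'|egrep 'ee_pos|force'; python3 -m pendant '0 0 .003 0 0 0; 0 0 .006 0 0 0; 0 0 .008 0 0 0; 0 0 .008 0 0 0'|egrep 'ee_pos|force'
python3 - <<'E'
from h import *
snap('scene','s10');show(r.read_state())
E
python3 fl.py s10
```

```text
ee_pos: [0.4943, 0.1556, 0.2797]
ft_force: [7.6, 0.1, -2.6]
ee_pos: [0.4935, 0.1558, 0.2801]
ft_force: [12.6, -1.1, -3.0]
ee_pos: [0.4916, 0.1561, 0.2801]
ft_force: [13.3, -0.0, -3.5]
{'time': 15.75, 'ee_pos': [0.4916, 0.1561, 0.2801], 'eef_rot': [0.7056, -0.0673, -0.7022, -0.068], 'ft_force': [13.2625, -0.562, -2.9066], 'width': 0.0191}
flap th 279 [-0.049  0.003  0.021] ref at start .607
flap th 189 [-0.049  0.002  0.021] ref at start .607
```

```bash
for k in 1; do python3 -m pendant '0 0 .002 0 0 0; 0 0 .004 0 0 0; 0 0 .004 0 0 0'|egrep 'ee_pos|force';python3 -m pendant '0 0 .002 0 0 0; 0 0 .004 0 0 0; 0 0 .004 0 0 0'|egrep 'ee_pos|force'; python3 -m pendant '0 0 .002 0 0 0; 0 0 .004 0 0 0; 0 0 .004 0 0 0'|egrep 'ee_pos|force'; done
python3 - <<'E'
from h import *
snap('scene','s11');show(r.read_state())
E
python3 fl.py s11
```

```text
ee_pos: [0.4904, 0.1564, 0.28]
ft_force: [12.1, 0.2, -3.3]
ee_pos: [0.4891, 0.1566, 0.2799]
ft_force: [10.5, -0.1, -3.6]
ee_pos: [0.4878, 0.1569, 0.2798]
ft_force: [9.6, -0.3, -2.4]
{'time': 16.7, 'ee_pos': [0.4878, 0.1569, 0.2798], 'eef_rot': [0.7049, -0.0672, -0.7028, -0.0677], 'ft_force': [9.6217, -0.2435, -2.8967], 'width': 0.0191}
flap th 274 [-0.074 -0.022 -0.005] ref at start .607
flap th 189 [-0.069 -0.021 -0.004] ref at start .607
```

Still moving steadily with the force falling. I carry on in 1 mm steps.

```bash
python3 -m pendant '0 0 .002 0 0 0; 0 0 .004 0 0 0; 0 0 .004 0 0 0'|egrep 'ee_pos|force';python3 -m pendant '0 0 .002 0 0 0; 0 0 .004 0 0 0; 0 0 .004 0 0 0'|egrep 'ee_pos|force'; python3 -m pendant '0 0 .002 0 0 0; 0 0 .004 0 0 0; 0 0 .004 0 0 0'|egrep 'ee_pos|force'
python3 - <<'E'
from h import *
snap('scene','s12');show(r.read_state())
E
python3 fl.py s12
```

```text
ee_pos: [0.4863, 0.1571, 0.2796]
ft_force: [6.6, 0.1, -2.9]
ee_pos: [0.4851, 0.1574, 0.2795]
ft_force: [5.1, -0.3, -3.0]
ee_pos: [0.4839, 0.1576, 0.2795]
ft_force: [4.3, 0.1, -3.9]
{'time': 17.65, 'ee_pos': [0.4839, 0.1576, 0.2794], 'eef_rot': [0.7042, -0.0672, -0.7036, -0.0673], 'ft_force': [4.9816, -0.4713, -2.2611], 'width': 0.0194}
flap th 275 [-0.097 -0.048 -0.027] ref at start .607
flap th 192 [-0.094 -0.047 -0.027] ref at start .607
```

```bash
python3 -m pendant '0 0 .002 0 0 0; 0 0 .004 0 0 0; 0 0 .004 0 0 0'|egrep 'ee_pos|force';python3 -m pendant '0 0 .002 0 0 0; 0 0 .004 0 0 0; 0 0 .004 0 0 0'|egrep 'ee_pos|force'
python3 - <<'E'
from h import *
snap('scene','s13');show(r.read_state())
E
python3 fl.py s13
```

```text
ee_pos: [0.4823, 0.1579, 0.2793]
ft_force: [2.1, -0.0, -3.0]
ee_pos: [0.4812, 0.1582, 0.2793]
ft_force: [1.7, 0.1, -3.8]
{'time': 18.3, 'ee_pos': [0.4812, 0.1582, 0.2793], 'eef_rot': [-0.7037, 0.0672, 0.7041, 0.067], 'ft_force': [0.8737, -0.3582, -3.7393], 'width': 0.019}
flap th 282 [-0.114 -0.065 -0.044] ref at start .607
flap th 195 [-0.108 -0.065 -0.046] ref at start .607
```

```bash
for k in 1; do python3 -m pendant '0 0 .002 0 0 0; 0 0 .004 0 0 0; 0 0 .004 0 0 0'|egrep 'ee_pos|force'; python3 - <<'E'
from h import *
snap('scene','s14');show(r.read_state())
E
python3 fl.py s14
python3 -m pendant '0 0 .002 0 0 0; 0 0 .004 0 0 0; 0 0 .004 0 0 0'|egrep 'ee_pos|force'; done
python3 - <<'E'
from h import *
snap('scene','s15');snap('top','t15');show(r.read_state())
E
python3 fl.py s15
```

```text
ee_pos: [0.4803, 0.1584, 0.2794]
ft_force: [-1.1, -0.6, -2.5]
{'time': 18.65, 'ee_pos': [0.4803, 0.1585, 0.2795], 'eef_rot': [-0.7038, 0.0671, 0.704, 0.067], 'ft_force': [0.244, -0.2527, -2.108], 'width': 0.0198}
flap th 283 [-0.12  -0.071 -0.053] ref at start .607
flap th 195 [-0.115 -0.071 -0.051] ref at start .607
ee_pos: [0.4795, 0.1586, 0.2795]
ft_force: [1.2, -0.1, -2.4]
{'time': 19.05, 'ee_pos': [0.4795, 0.1585, 0.2794], 'eef_rot': [0.7039, -0.0672, -0.7039, -0.0671], 'ft_force': [0.4712, -0.835, -2.1008], 'width': 0.0192}
flap th 285 [-0.124 -0.074 -0.055] ref at start .607
flap th 189 [-0.122 -0.074 -0.056] ref at start .607
```

```bash
python3 -m pendant '0 0 .002 0 0 0; 0 0 .004 0 0 0; 0 0 .004 0 0 0'|egrep 'ee_pos|force'; python3 - <<'E'
from h import *
snap('scene','s16')
E
python3 fl.py s16
python3 -m pendant '0 0 .002 0 0 0; 0 0 .004 0 0 0; 0 0 .004 0 0 0'|egrep 'ee_pos|force'
python3 - <<'E'
from h import *
snap('scene','s17')
E
python3 fl.py s17
python3 -m pendant '0 0 .002 0 0 0; 0 0 .004 0 0 0; 0 0 .004 0 0 0'|egrep 'ee_pos|force'
python3 - <<'E'
from h import *
snap('scene','s18');show(r.read_state())
E
python3 fl.py s18
```

```text
ee_pos: [0.4788, 0.1587, 0.2795]
ft_force: [2.4, 0.5, -2.0]
flap th 282 [-0.125 -0.078 -0.059] ref at start .607
flap th 197 [-0.123 -0.079 -0.059] ref at start .607
ee_pos: [0.4784, 0.1587, 0.2797]
ft_force: [6.9, -0.3, -1.6]
flap th 288 [-0.129 -0.079 -0.061] ref at start .607
flap th 194 [-0.13  -0.079 -0.059] ref at start .607
ee_pos: [0.4781, 0.1588, 0.2799]
ft_force: [10.5, 0.1, -3.0]
{'time': 20.1, 'ee_pos': [0.4781, 0.1588, 0.2799], 'eef_rot': [0.705, -0.0672, -0.7027, -0.0677], 'ft_force': [9.5874, -0.2679, -3.0306], 'width': 0.0197}
flap th 279 [-0.129 -0.082 -0.06 ] ref at start .607
flap th 192 [-0.133 -0.079 -0.062] ref at start .607
```

```bash
python3 - <<'E'
import cv2,numpy as np
a=cv2.imread('pics/s18.png')
A=cv2.resize(a[190:310,400:560],None,fx=4.5,fy=4.5,interpolation=cv2.INTER_CUBIC); cv2.imwrite('pics/v18.png',A)
E
python3 -m pendant '0 0 -.004 0 0 0; 0 0 -.010 0 0 0; 0 0 -.016 0 0 0; 0 0 -.016 0 0 0';python3 - <<'E'
from h import *
snap('scene','s19')
E
python3 fl.py s19
```

```text
time: 20.5
ee_pos: [0.4802, 0.1583, 0.2791]
eef_rot: [-0.704, 0.067, 0.704, 0.067]
ft_force: [-1.6, -0.1, -2.7]
width: 0.0192
flap th 285 [-0.129 -0.078 -0.06 ] ref at start .607
flap th 195 [-0.126 -0.077 -0.057] ref at start .607
```

View pics/v18.png

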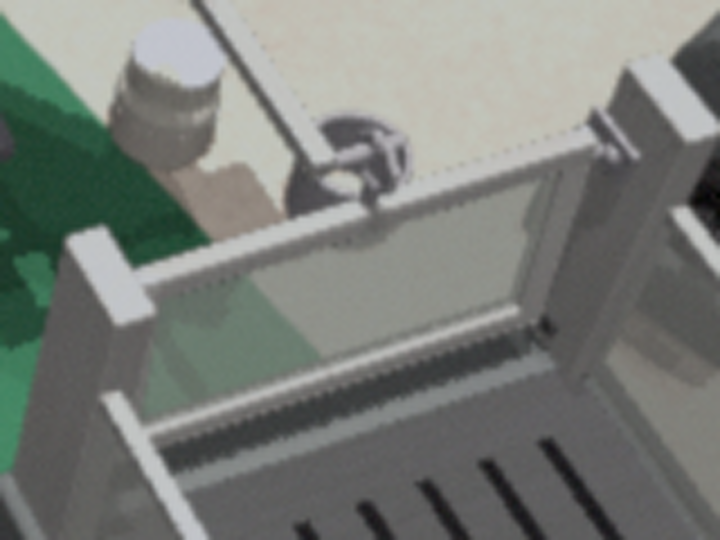

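The flap is upright, its left stud is at the catch (600,135), and it stays at -0.078 rad with the load taken off, so it is home. Now I check the prong's place in the ring and whether the pole slipped in the grip.

```bash
python3 - <<'E'
from h import *
snap('top','t19')
E
python3 m4.py 19 .3
python3 - <<'E'
from h import *
from scipy.optimize import least_squares
yaw=-.188;X=np.array([np.cos(yaw),np.sin(yaw),0]);Y=np.array([-X[1],X[0],0])
for n,o in(('top',(.6712,.1465)),('scene',(.6764,.1463))):
    C=cloud(n,np.load(f'pics/{n[0]}19.npy')).reshape(-1,3)-np.r_[o,0];H=np.stack([C@X,C@Y,C[:,2]],1)
    k=(abs(H[:,1])<.006)&(H[:,2]>.277)&(H[:,2]<.325)&(abs(H[:,0]+.015)<.025);E=H[k]
    print(n,len(E),E[:,[0,2]].min(0).round(4),E[:,[0,2]].max(0).round(4))
E
```

```text
top grip(arm) hood [-0.1898 -0.024   0.2979]
  bar 374 y slope,at170 0.0037 -0.0007 z slope,top z at170 -0.0067 0.0039 xmax [0.1706 0.1707 0.1709]
  prong 100 x,z med [0.1678 0.024  0.0032] ymax [0.0413 0.0414 0.0419] hood abs [-0.022  -0.      0.3011]
scene grip(arm) hood [-0.1949 -0.0248  0.2979]
  bar 297 y slope,at170 -0.0005 -0.0011 z slope,top z at170 -0.0015 0.005 xmax [0.1766 0.1773 0.1774]
  prong 82 x,z med [0.1741 0.0248 0.0037] ymax [0.0415 0.0428 0.0433] hood abs [-2.080e-02  1.000e-04  3.016e-01]
top 84 [-0.0317  0.2839] [-0.0029  0.3149]
scene 99 [-0.0322  0.2779] [-0.0021  0.3176]
```

```bash
python3 -m pendant '0 0 -.006 0 0 0; 0 0 -.012 0 0 0; 0 0 -.012 0 0 0' | egrep force; python3 -m pendant '0 .02 0 0 0 0; 0 .05 0 0 0 0; 0 .08 0 0 0 0; 0 .12 0 0 0 0; 0 .16 0 0 0 0; 0 .2 0 0 0 0; 0 .24 0 0 0 0; 0 .24 0 0 0 0'
python3 - <<'E'
from h import *
snap('scene','s20')
E
python3 fl.py s20; python3 g.py .4678 -.2869 .33 .041
```

```text
ft_force: [-0.5, 0.7, -2.4]
time: 21.7
ee_pos: [0.4721, 0.097, 0.2795]
eef_rot: [0.704, -0.068, -0.704, -0.068]
ft_force: [0.4, 0.5, -1.9]
width: 0.0192
flap th 282 [-0.128 -0.079 -0.059] ref at start .607
flap th 192 [-0.13  -0.077 -0.057] ref at start .607
{'time': 21.75, 'ee_pos': [0.4722, 0.0981, 0.2795], 'eef_rot': [0.704, -0.0677, -0.7037, -0.0676], 'ft_force': [0.2588, 0.4474, -1.4819], 'width': 0.0195}
shift [-0.127  1.515 -0.276] turn [-0.155 -0.    -0.   ] J [ 0.23  0.02 -0.53  1.71  0.01  1.42 -2.06]
```

```bash
python3 -m pendant '-.06 0 0 0 0 0; -.15 .02 0 0 0 0; -.2 .1 0 0 0 0; -.2 .24 -.05 -.03 0 0; -.2 .4 -.1 -.07 0 0; -.2 .56 -.14 -.1 0 0; -.2 .72 -.18 -.13 0 0; -.2 .8 -.2 -.155 0 0'; python3 g.py .4678 -.2869 .2 .041
```

```text
time: 22.55
ee_pos: [0.4833, -0.1106, 0.3292]
eef_rot: [-0.707, -0.014, 0.707, -0.015]
ft_force: [0.2, 0.8, -2.5]
width: 0.0192
{'time': 22.55, 'ee_pos': [0.4833, -0.1106, 0.3292], 'eef_rot': [-0.7068, -0.0141, 0.7071, -0.0146], 'ft_force': [0.1978, 0.8458, -2.473], 'width': 0.0192}
shift [0.592 0.702 0.09 ] turn [-0.     0.    -0.001] J [ 0.43  0.03 -0.31  1.6   0.01  1.52 -1.4 ]
```

```bash
python3 -m pendant '0 .12 .02 0 0 0; 0 .28 .04 0 0 0; 0 .44 .06 0 0 0; 0 .58 .08 0 0 0; 0 .68 .09 0 0 0; .1 .702 .09 0 0 0; .3 .702 .09 0 0 0; .45 .702 .09 0 0 0'; python3 -m pendant '0 0 0 0 0 0; 0 0 0 0 0 0' >/dev/null; python3 g.py .4678 -.2869 .0465 .041
```

```text
time: 23.35
ee_pos: [0.4682, -0.2829, 0.2145]
eef_rot: [-0.707, -0.015, 0.707, -0.015]
ft_force: [0.3, 0.8, -2.4]
width: 0.0199
{'time': 23.55, 'ee_pos': [0.4689, -0.283, 0.2179], 'eef_rot': [0.707, 0.0152, -0.7069, 0.0151], 'ft_force': [-0.2066, 0.388, -0.2891], 'width': 0.0192}
shift [0.76  0.015 0.005] turn [ 0.001 -0.     0.   ] J [ 0.6   0.17 -0.16  1.67  0.03  1.3  -1.09]
```

```bash
python3 -m pendant '.1 .015 .005 0 0 0; .25 .015 .005 0 0 0; .4 .015 .005 0 0 0; .5 .015 .005 0 0 0; .56 .015 .005 0 0 0; .56 .015 .005 0 0 0; .56 .015 .005 0 0 0'; python3 g.py .4678 -.2869 .0465 .041
python3 - <<'E'
from h import *
snap('scene','s21'); C=cloud('scene',np.load('pics/s21.npy')).reshape(-1,3); im=cv2.imread('pics/s21.png').reshape(-1,3).astype(int)
m=(C[:,0]>.54)&(C[:,0]<.66)&(abs(C[:,1]+.283)<.014)&(C[:,2]>.08)&(C[:,2]<.115)&(im.min(1)>75)
f=np.polyfit(C[m,0],C[m,1],1);print(m.sum(),'bar slope',f[0].round(4),'y at .60',np.polyval(f,.6).round(4),'xmax',np.sort(C[m,0])[-2:].round(4),'z slope',np.polyfit(C[m,0],C[m,2],1)[0].round(4))
S=cloud('scene',np.load('pics/scene0.npy')).reshape(-1,3); im=cv2.imread('pics/scene0.png').reshape(-1,3).astype(int)
m=(S[:,0]>.54)&(S[:,0]<.66)&(abs(S[:,1]+.283)<.014)&(S[:,2]>.044)&(S[:,2]<.06)&(im.min(1)>75)
f=np.polyfit(S[m,0],S[m,1],1);print(m.sum(),'initial slope',f[0].round(4),'y at .60',np.polyval(f,.6).round(4),'xmax',np.sort(S[m,0])[-2:].round(4),'z slope',np.polyfit(S[m,0],S[m,2],1)[0].round(4))
E
```

```text
time: 24.25
ee_pos: [0.469, -0.2878, 0.0794]
eef_rot: [0.708, 0.014, -0.706, 0.016]
ft_force: [0.0, -0.3, -1.4]
width: 0.0194
{'time': 24.25, 'ee_pos': [0.469, -0.2878, 0.0794], 'eef_rot': [0.708, 0.0144, -0.7059, 0.0156], 'ft_force': [0.0497, -0.296, -1.4095], 'width': 0.0194}
shift [ 0.206 -0.004  0.005] turn [ 0.001 -0.002 -0.001] J [ 0.6   0.3  -0.16  1.82  0.05  1.02 -1.1 ]
332 bar slope 0.0568 y at .60 -0.282 xmax [0.6441 0.645 ] z slope -0.006
301 initial slope 0.0493 y at .60 -0.2808 xmax [0.6419 0.6431] z slope -0.0155
```

Aligned to within a millimetre or two. I lower it, open part way and look.

```bash
python3 -m pendant '.08 -.003 .005 0 0 0; .14 -.004 .005 0 0 0; .18 -.004 .005 0 0 0; .2 -.004 .005 0 0 0; .206 -.004 .005 0 0 0; .206 -.004 .005 0 0 0'; python3 -m pendant '0 0 0 0 0 0; 0 0 0 0 0 0; 0 0 0 0 0 0; 0 0 0 0 0 0; 0 0 0 0 0 0; 0 0 0 0 0 0' 0.4; python3 -m pendant '-.08 0 0 0 0 0; -.25 0 0 0 0 0; -.45 0 0 0 0 0; -.65 0 0 0 0 0; -.8 0 0 0 0 0; -.8 0 0 0 0 0'; python3 -m pendant '0 .15 .15 0 0 0; 0 .3 .3 0 0 0; 0 .45 .45 0 0 0; 0 .6 .6 0 0 0; 0 .7 .7 0 0 0; 0 .7 .7 0 0 0'
python3 - <<'E'
from h import *
a,_=snap('scene','scene9');b,_=snap('top','top9'); np.save('pics/s99.npy',np.load('pics/scene9.npy'));cv2.imwrite('pics/s99.png',a)
cv2.imwrite('pics/v9.png',np.hstack([cv2.resize(a[180:400,140:600],(460,220)),cv2.resize(b[10:310,100:440],(249,220))]))
E
sed 's/top0/top9/;s/top0/top9/g;s/scene0/scene9/g' m2.py > m5.py; python3 m5.py | egrep 'bar|sleeve|prong|board'; python3 fl.py s99
```

```text
time: 24.9
ee_pos: [0.4662, -0.2862, 0.0263]
eef_rot: [-0.707, -0.015, 0.707, -0.015]
ft_force: [-3.2, 2.0, 4.5]
width: 0.0195
time: 25.5
ee_pos: [0.4661, -0.2862, 0.0254]
eef_rot: [0.707, 0.015, -0.707, 0.015]
ft_force: [-0.5, -0.1, -0.2]
width: 0.0574
time: 26.1
ee_pos: [0.4683, -0.2874, 0.2314]
eef_rot: [0.71, 0.013, -0.704, 0.017]
ft_force: [0.4, -0.8, -0.2]
width: 0.0611
time: 26.7
ee_pos: [0.2919, -0.4732, 0.2246]
eef_rot: [-0.706, -0.011, 0.708, -0.012]
ft_force: [-0.4, 0.7, -0.1]
width: 0.0609
top bar 417 [ 0.4973 -0.2842] ang 0.0464 ends [ 0.3375 -0.2916] [ 0.6371 -0.2777] z 0.0516
  prong pts 33 0.13581100692346132 [0.0401 0.0406 0.0424] prong s vs grip
  sleeve 399 lo/hi pct [-0.0872  0.0183] mid [ 0.463  -0.2858] zmed 0.0551
  board ((0.4669710695743561, -0.28638747334480286), (0.21460868418216705, 0.06746958196163177), 2.655125617980957) 0.009947055264971834
flap th 273 [-0.129 -0.08  -0.059] ref at start .607
flap th 193 [-0.126 -0.08  -0.057] ref at start .607m5.py:29: RuntimeWarning: Mean of empty slice.
  print('  eyebox',len(e),e.mean(0).round(4),e.min(0).round(4),e.max(0).round(4))
  ret = um.true_divide(
Traceback (most recent call last):
  File "m5.py", line 29, in <module>
    print('  eyebox',len(e),e.mean(0).round(4),e.min(0).round(4),e.max(0).round(4))
                                               ~~~~~^^^
ValueError: zero-size array to reduction operation minimum which has no identity
```

View pics/v9.png

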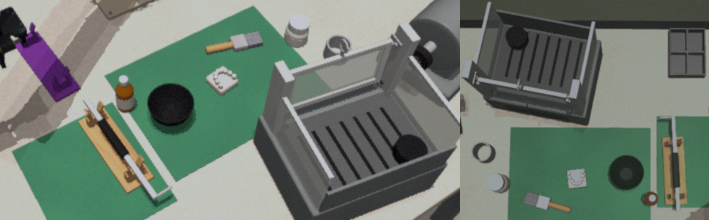

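The pole lies in both notches, about 1 mm from where it was, with the same angle and height. The flap is still upright at -0.08 rad and the other things look unmoved.

```bash
python3 -c "
from bench import close_job; print(close_job())"
```

```text
the job is handed in; nothing more can be done
None
```

I pulled the flap home with the hook pole, unhooked it, laid the pole back in its wooden rest and handed the job in at about 27 s. No verdict was reported.

- **Hooking and pulling:** The prong went through the ring eye with the flap at about 0.62 rad. I then pulled along the hinge arc. The catch resistance peaked at about 13 N and fell to nearly 0. At about -0.08 rad the flap stopped moving and the force rose to about 10 N. I stopped there, eased off and withdrew the prong sideways.
- **Last checks, flap:** It stayed at -0.08 rad with no load. An earlier close-up, taken under the final pull, showed its stud at the catch. I did not measure the 2 mm stud-to-stop gap directly. The ring's own position suggested about -0.105 rad, so the two readings differ slightly.
- **Last checks, pole and bench:** The pole is within about 1–2 mm of its first position, at the same angle and height, and released with the arm clear. The other things on the bench look unmoved in the pictures; I did not measure them.
- **Failed or disagreed:** The two cameras disagreed by about 5 mm in x, so I used averages and compared positions within one camera. The final pole measurement ran on the top camera only, because the script stopped before it reached the scene camera.

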